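Thread spacer, thrust washer and guide bushing onto a conveyor guide axle

TASK

Rebuild the tote conveyor's side guide: thread the aluminium spacer, then the brass washer, then the green bushing onto the upright steel axle, each fully home before the next. The axle is clamped somewhere along its slot, so find it by eye or by feel, and press each part gently down past the axle's two spring balls, never pushing on the guide harder than 4.5 kg (45 N). Let go of everything and leave the other things on the bench as they are.

Things in the scene. Friction and masses are not known exactly. Their poses are not given: they have to be found in the camera images.
- slot_mid (a point): Middle of the black slot in the guide's yellow plate, on the plate's top face; z up, y along the slot, x across. An upright steel axle (16 mm diameter, 52.5 mm tall above the plate, flat top 14 mm wide) is clamped in the slot at an unmeasured place: its centre has x = 0 and y anywhere from -15 to +15 mm here. A light sideways touch does not move it.
- guide: Conveyor guide fixed to the bench: aluminium rail 240 mm long, 40 mm wide, with a yellow plate 70 x 140 mm on it whose top is 46 mm above the bench; origin on the bench under the middle of the slot, axes as slot_mid. Screw heads 15 mm wide, 4 mm high at y = +-58 mm. Two spring balls stand out 2.5 mm from the axle on its +x and -x sides, centred 46 mm above the plate; each part needs about 10 N to pass them.
- spacer_mid (a point): Centre (half-way up) of the loose aluminium spacer: a plain ring 50 mm outside diameter, 18 mm bore, 16 mm tall, 75 g, lying flat on the bench; z along its bore. Either face may go up. It must be pushed past the axle's spring balls. Seated on the plate its centre is 8 mm above slot_mid.
- washer_mid (a point): Centre (half-way up) of the loose brass thrust washer: 54 mm outside diameter, 18 mm bore, 6 mm thick, 100 g, lying flat on the bench; z along its bore. Either face may go up. It must be pushed past the axle's spring balls. Seated on the spacer its centre is 19 mm above slot_mid.
- bushing_mid (a point): Centre (half-way up) of the loose green guide bushing with copper-coloured liner: 50 mm outside diameter, 18 mm bore, 20 mm tall, 60 g, on the bench; z along its bore. Either face up. It must be pushed past the axle's spring balls. Home on the washer its centre is 32 mm above slot_mid, the balls just over its top.
- spacer: The spacer; origin at the centre of its underside.
- washer: The washer; origin at the centre of its underside.
- bushing: The bushing; origin at the centre of its underside.
- scanner: A hand-held barcode scanner lying on the bench, about 175 x 50 x 35 mm, black and grey; origin under its middle. To be left alone.
- tote: A small open blue tote with spare parts, 120 x 180 x 70 mm; origin at the centre of its underside. To be left alone.
- wrench: A steel wrench 170 mm long lying on the bench; origin under its middle. To be left alone.
- carton: A closed cardboard carton 110 x 150 x 80 mm; origin at the centre of its underside. To be left alone.

How it is judged (in metres and radians):
On the way, in this order (a step that is already met when the one before it is completed fails the run):
1. the spacer is on the axle, flat down on the plate (z of spacer_mid in the frame of slot_mid between 0.0055 and 0.0105 m and y of spacer_mid in the frame of slot_mid between -0.0168 and 0.0168 m and x of spacer_mid in the frame of slot_mid between -0.0035 and 0.0035 m and angle between the z axis of spacer_mid and the z axis of slot_mid, either way round below 0.1 rad), for 0.2 s.
2. then the washer is on the axle, flat on the spacer (all of step 1 and z of washer_mid in the frame of slot_mid between 0.0165 and 0.0215 m and y of washer_mid in the frame of slot_mid between -0.0168 and 0.0168 m and x of washer_mid in the frame of slot_mid between -0.0035 and 0.0035 m and angle between the z axis of washer_mid and the z axis of slot_mid, either way round below 0.1 rad), for 0.2 s.
3. then the bushing is pressed past the spring balls, flat on the washer (all of step 2 and z of bushing_mid in the frame of slot_mid between 0.0305 and 0.0335 m and y of bushing_mid in the frame of slot_mid between -0.0168 and 0.0168 m and x of bushing_mid in the frame of slot_mid between -0.0035 and 0.0035 m and angle between the z axis of bushing_mid and the z axis of slot_mid, either way round below 0.1 rad), for 0.2 s.
At the end, for the whole second after the job is handed in: Spacer, washer and bushing sit on the axle in that order from the plate up: centres 8, 19 and 32 mm above the plate (within 2.5, 2.5 and 1.5 mm), within 16.8 mm of mid-slot along it and 3.5 mm across (only threaded parts can), within 0.1 rad of flat; released and at rest (all of step 3 and contact force between the fingers and spacer below 0.05 N and contact force between the fingers and washer below 0.05 N and contact force between the fingers and bushing below 0.05 N and linear speed of each of spacer, washer, bushing below 0.02 m/s); the robot touches nothing.
It fails at once if the guide, its axle or the parts on it are pushed with more than 45 N (contact force between guide and anything else above 45 N).
It fails at once if the scanner is moved by more than 20 mm (distance of scanner from where it was at the start of the episode above 0.02 m).
It fails at once if the tote is moved by more than 20 mm (distance of tote from where it was at the start of the episode above 0.02 m).
It fails at once if the wrench is moved by more than 20 mm (distance of wrench from where it was at the start of the episode above 0.02 m).
It fails at once if the carton is moved by more than 20 mm (distance of carton from where it was at the start of the episode above 0.02 m).
It also fails if it takes over 72 s, if anything falls off the work surface, if the arm or the gripper's body presses on something with over 40 N, if the wrist force passes 120 N, or if a joint passes its speed limit or range.

ROBOT

A 7-joint arm with a two-finger parallel gripper is mounted at the origin on the work surface. World frame = base frame: x ahead of the robot, y to its left, z up, the work surface at z = 0. Lengths are in mm, angles in degrees, forces in N, time in s.
With the tool pointing down it reaches from about 350 to 900 mm from the base axis. Payload 7.2 kg.
Tool frame: the origin (TCP) lies midway between the tips of the shut fingers; the grasp point (between the pads) lies 19 mm behind it; z points along the fingers, y is the line along which they close (so a half turn about z gives the same grasp; the last joint's range is limited). The gripper opens to 88 mm and grips with 3 to 60 N. Pads are 20 mm wide; open, the fingers measure 115 mm over their backs; the gripper's body (75 mm by 178 mm) begins 61 mm behind the grasp point.
Start: joints at [62.326, 23.554, -0.728, 91.456, 0.321, 64.991, -4.71], TCP at [251.869, -572.007, 196.753] pointing down, gripper open.
Joint ranges: [-169.25, 169.25], [-16.82, 113.86], [-84.01, 82.57], [7.8, 145.47], [-59.2, 239.2], [7.22, 106.19], [-163.78, 163.78]. Speed limits (degrees/s): [136.94, 136.94, 172.46, 172.46, 180, 180, 180].

INTERFACE

Orientations are given as [roll, pitch, yaw] about the fixed x, y, z axes, in that order (R = Rz(yaw) Ry(pitch) Rx(roll)).
In Python, from station import env gives the robot as it stands. The module is installed in compiled form; this text tells all that it offers.
- The arm moves only by the tool carry_out, never from a script. Its argument "moves" is one flat list of numbers, 7 for each row, row after row: the turn, a rotation vector about the tool's x, y, z in rad, then the shift along the tool's x, y, z in m, then the closure in counts, from 0 (fully open) to 255 (shut). A call has 1 to 5 rows; each row shifts and turns the commanded pose from where the row before left it, along the tool's axes as they then stand; what a row does not reach is not made up. A row lasts 1/10 s, in which the tool goes at most 50 mm and 8.59 degrees, less where a joint would pass 70% of its speed; a pose out of reach is approached as far as the arm can. A call is refused whole if a number of a shift passes 0.05 or a number of a turn 0.15, either way. A call with a gripper value outside its range is refused whole. The fingers move at their own pace and stop on an object; "newtons" is the grip in N (left out, the last holds). Time passes only in rows, so rows that do not move let the fingers close. It gives the time, the measured TCP pose, the force, the opening and the grip force at its end, in the units of the state.
- env.observe(): the state, without advancing time (a new reading comes with each control period).
- env.read_camera(name): name is "side" or "top" or "wrist"; returns a dict with "image" (400x640x3 uint8, blue, green, red), "K" (3x3 intrinsics, pixels), "dist_coeffs" ([k1, k2, p1, p2, k3] as OpenCV has them; the pictures are not rectified), "R" (3x3) and "t" (3): a world point X has camera coordinates R X + t; the wrist camera has in their place "hand_eye" (4x4, takes a point from camera to tool coordinates, whose origin is the TCP and whose axes are the flange's). Camera axes: x right, y down, z forward; pixel columns grow to the right and rows downward; lengths in mm; the calibration is good to about 2 mm. A picture is of the moment at which its call begins: read the wrist's pose just before it. There is no depth.
- env.hand_in(): hands the job in; it is judged then, once.
The state is a dict: "time": time; "q": joint angles; "joint_velocities": joint speeds; "joint_efforts": joint torques, N m; "position": TCP position; "tool_rot": TCP orientation; "contact_force": force on the tool from outside, world axes, zero at the start; "ft_torque": the same for the moment, N m; "grip_width": finger opening in mm; "gripper_force": force on a finger pad.
Only numpy, scipy, OpenCV 4.12 (cv2) and the standard library are available. Lean on these libraries where they do the work, as an engineer would, in place of code of your own. Each camera call takes 0.05 s, during which the arm holds its last target. There are 200 camera calls.

## Working session

There is one attempt and no reset: what is moved stays moved. The work goes in short steps, Python scripts to look and compute and a tool call to move; the robot and the scene stay as the last step left them, time stands still between calls to the robot, and variables do not carry over. Pictures are saved under pics/ and viewed, at most 10 in all, crops included, and the job is handed in when it is done.

Besides the shell and the picture viewer there is one more tool, called after "Emit:" in YAML: its name, and indented under it one key for each argument. carry_out: Moves the arm, as the interface text tells. Its arguments: {"type":"object","properties":{"moves":{"type":"array","items":{"type":"number"}},"newtons":{"type":"number"}},"required":["moves"]}

```bash
mkdir -p pics; cat > h.py <<'E'
from station import env
import numpy as np, cv2
from scipy.spatial.transform import Rotation as Ro
def ray(c,uv,s=None):
    p=cv2.undistortPoints(np.array([[uv]],float),np.array(c["K"]),np.array(c["dist_coeffs"]))[0,0]
    d=np.array([p[0],p[1],1.])
    if "R" in c:
        R=np.array(c["R"]);t=np.array(c["t"]).ravel();return -R.T@t,R.T@d
    H=np.array(c["hand_eye"]);T=Ro.from_euler('xyz',s["tool_rot"],degrees=True).as_matrix()
    return T@H[:3,3]+np.array(s["position"]),T@H[:3,:3]@d
def onz(c,uv,z,s=None):
    o,d=ray(c,uv,s);return o+d*(z-o[2])/d[2]
E
python3 - <<'E'
from h import *
s=env.observe();print(s)
for n in("top","side"):
    c=env.read_camera(n);cv2.imwrite(f"pics/{n}1.png",c["image"]);print(n,c["K"],c["R"],c["t"])
c=env.read_camera("wrist");print(c["hand_eye"])
E
```

```text
{'time': 0.0, 'q': array([62.32568456, 23.5987175 , -0.72747661, 91.50303237,  0.32128077,
       64.99123493, -4.71073195]), 'joint_velocities': array([-0.00083225,  0.05130657,  0.03401546, -0.03068666,  0.06168173,
       -0.17698414, -0.00877367]), 'joint_efforts': array([ 6.43588446e-04, -5.87935209e+01,  6.41490631e-01, -2.91069531e+01,
       -5.39169728e-02,  1.82625517e-02,  1.31802603e-04]), 'position': array([ 251.61221537, -571.52066819,  195.93059943]), 'tool_rot': array([-1.79909340e+02,  7.18892431e-03,  2.37665209e+01]), 'contact_force': array([-0.02168627, -0.1070059 , -0.08720502]), 'ft_torque': array([-0.05116764, -0.03635846, -0.02437832]), 'gripper_force': 0.0, 'grip_width': 87.71037047161312}
top [[430.11859351   0.         317.14831623]
 [  0.         430.11859351 194.36616805]
 [  0.           0.           1.        ]] [[-0.00771155 -0.99985709 -0.01504439]
 [-0.99693007  0.00885951 -0.07779425]
 [ 0.07791642  0.01439829 -0.99685592]] [ -15.09252162  603.68918394 1168.06915018]
side [[460.28902023   0.         318.31535123]
 [  0.         460.28902023 198.85867752]
 [  0.           0.           1.        ]] [[ 0.99647153 -0.08117283 -0.02134141]
 [-0.07145212 -0.68702515 -0.72311205]
 [ 0.04403497  0.72208547 -0.69040097]] [-630.49707243   85.92842401 1236.41288889]
[[-6.00790407e-04 -9.54180492e-01 -2.99231061e-01  8.12390151e+01]
 [ 9.99999541e-01 -7.96752754e-04  5.32885201e-04 -7.29847639e-01]
 [-7.46881835e-04 -2.99230603e-01  9.54180532e-01 -1.87124327e+02]
 [ 0.00000000e+00  0.00000000e+00  0.00000000e+00  1.00000000e+00]]
```

View pics/top1.png

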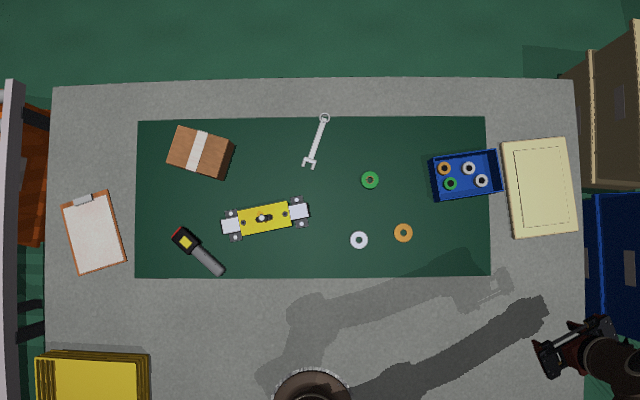

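View pics/side1.png

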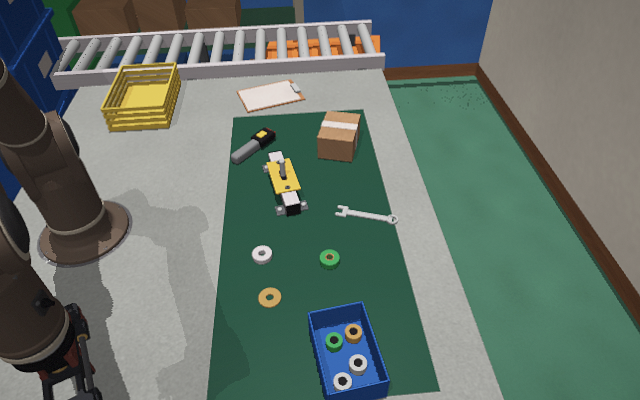

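Top view: spacer ~(359,240), washer ~(403,233), bushing ~(370,180), yellow guide plate ~(264,218), with the axle near its middle. The side view shows the same layout, with the axle at about (282,165).

```bash
python3 - <<'E'
from h import *
seeds={"top":dict(spacer=(359,240,16),washer=(403,233,6),bushing=(370,180,20)),"side":dict(spacer=(262,254,16),washer=(269,297,6),bushing=(329,258,20))}
for n in("top","side"):
    c=env.read_camera(n);im=c["image"];hsv=cv2.cvtColor(im,cv2.COLOR_BGR2HSV)
    for k,(u,v,h) in seeds[n].items():
        H,S,V=[a.astype(int) for a in cv2.split(hsv)]
        m={"spacer":(S<60)&(V>110),"washer":(H>8)&(H<28)&(S>70)&(V>90),"bushing":(H>45)&(H<75)&(S>120)&(V>90)}[k].astype(np.uint8)
        w=np.zeros_like(m);w[v-18:v+18,u-18:u+18]=1
        cs,_=cv2.findContours(m*w,cv2.RETR_EXTERNAL,cv2.CHAIN_APPROX_NONE);q=max(cs,key=cv2.contourArea)
        (x,y),ax,_=cv2.fitEllipse(q);print(n,k,(x,y),ax,onz(c,(x,y),h if n=="top" else h/2).round(1))
    H,S,V=cv2.split(hsv);m=((H>22)&(H<34)&(S>150)&(V>80)).astype(np.uint8)
    if n=="top": m[:180]=0;m[250:]=0;m[:,:228]=0
    else: m[:140]=0;m[210:]=0;m[:,:262]=0
    cs,_=cv2.findContours(m,cv2.RETR_EXTERNAL,cv2.CHAIN_APPROX_NONE);q=max(cs,key=cv2.contourArea)
    P=np.array([onz(c,p,46)[:2] for p in q[:,0].astype(float)],np.float32);print(n,"plate",cv2.minAreaRect(P))
    cv2.imwrite(f"pics/{n}g.png",cv2.resize(im[180:255,210:320] if n=="top" else im[140:225,240:330],None,fx=5,fy=5,interpolation=cv2.INTER_CUBIC))
a=cv2.imread("pics/topg.png");b=cv2.imread("pics/sideg.png");z=np.zeros((430,800,3),np.uint8)
a=cv2.resize(a,None,fx=.72,fy=.72);b=cv2.resize(b,None,fx=.88,fy=.88)
z[:a.shape[0],:a.shape[1]]=a;z[:b.shape[0],400:400+b.shape[1]]=b[:430,:400];cv2.imwrite("pics/g.png",z)
E
```

```text
top spacer (358.60491943359375, 239.45062255859375) (17.21805763244629, 17.47013282775879) [ 478.  -133.8   16. ]
top washer (402.8314514160156, 232.19216918945312) (18.244556427001953, 18.58155632019043) [ 496.6 -258.9    6. ]
top bushing (369.50830078125, 179.2318878173828) (16.660982131958008, 17.33789825439453) [ 644.8 -166.3   20. ]
top plate ((538.9579467773438, 124.67822265625), (69.8714599609375, 139.93325805664062), 10.960987091064453)
side spacer (261.3777160644531, 253.74171447753906) (17.57510757446289, 19.614704132080078) [ 478.5 -133.7    8. ]
side washer (269.22064208984375, 297.17095947265625) (19.33588409423828, 22.57469940185547) [ 497.2 -261.8    3. ]
side bushing (329.0247497558594, 257.0233154296875) (16.154268264770508, 20.204492568969727) [ 646.3 -162.5   10. ]
side plate ((541.1821899414062, 119.11426544189453), (70.98690795898438, 141.10513305664062), 10.53742790222168)
```

View pics/g.png

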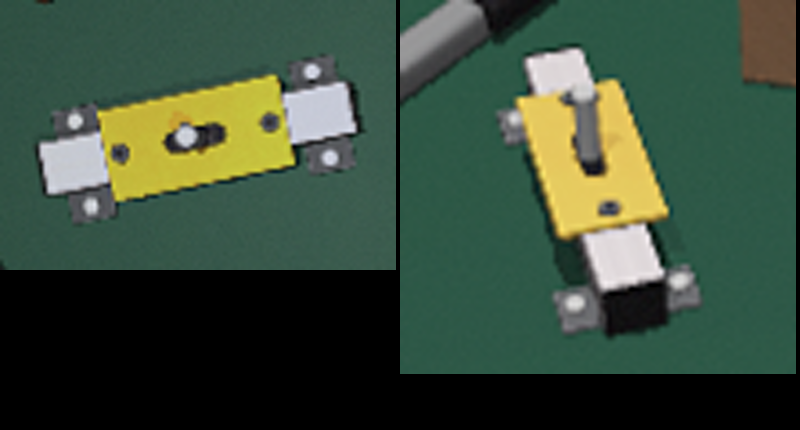

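The close crops show the axle top at about top-camera pixel (261.7,217.8) and side-camera pixel (281.4,161.1). It sits off-centre in the slot, toward the far +y end.

```bash
cat >> h.py <<'E'
def plan(tgt,n,yaw=None,r0=None):
    s=env.observe();R=Ro.from_euler('xyz',s["tool_rot"],degrees=True);p=np.array(s["position"])
    G=Ro.from_euler('xyz',[180,0,s["tool_rot"][2] if yaw is None else yaw],degrees=True)
    rv=(R.inv()*G).as_rotvec()
    for i in range(n):
        print((rv/n).round(4),(R.inv().apply(np.array(tgt)-p)/n/1000).round(4));R=R*Ro.from_rotvec(rv/n)
E
python3 - <<'E'
from h import *
a=onz(env.read_camera("top"),(261.7,217.8),98.5);b=onz(env.read_camera("side"),(281.4,161.1),98.5);print(a,b)
plan([540,122,240],16,100.8)
E
```

```text
[537.95715955 123.18632096  98.5       ] [541.60895807 117.59376087  98.5       ]
[-0.    -0.    -0.084] [ 0.034  -0.0324 -0.0027]
[-0.    -0.    -0.084] [ 0.0366 -0.0295 -0.0027]
[-0.    -0.    -0.084] [ 0.0389 -0.0263 -0.0027]
[-0.    -0.    -0.084] [ 0.041  -0.0229 -0.0027]
[-0.    -0.    -0.084] [ 0.0428 -0.0194 -0.0027]
[-0.    -0.    -0.084] [ 0.0442 -0.0158 -0.0027]
[-0.    -0.    -0.084] [ 0.0454 -0.012  -0.0027]
[-0.    -0.    -0.084] [ 0.0462 -0.0081 -0.0027]
[-0.    -0.    -0.084] [ 0.0468 -0.0042 -0.0027]
[-0.    -0.    -0.084] [ 0.047  -0.0003 -0.0027]
[-0.    -0.    -0.084] [ 0.0468  0.0037 -0.0027]
[-0.    -0.    -0.084] [ 0.0463  0.0076 -0.0027]
[-0.    -0.    -0.084] [ 0.0455  0.0114 -0.0027]
[-0.    -0.    -0.084] [ 0.0444  0.0152 -0.0027]
[-0.    -0.    -0.084] [ 0.043   0.0189 -0.0027]
[-0.    -0.    -0.084] [ 0.0413  0.0224 -0.0027]
```

Emit:
carry_out:
  moves: [0,0,-0.084,0.034,-0.032,-0.003,0,0,0,-0.084,0.037,-0.03,-0.003,0,0,0,-0.084,0.039,-0.026,-0.003,0,0,0,-0.084,0.041,-0.023,-0.003,0,0,0,-0.084,0.043,-0.019,-0.003,0]

```text
time: 0.85
position: [343.3, -353.4, 212.0]
tool_rot: [180.0, 0.0, 48.0]
contact_force: [1.3, -1.3, 0.6]
grip_width: 87.8
gripper_force: 0.0
```

Emit:
carry_out:
  moves: [0,0,-0.084,0.044,-0.016,-0.003,0,0,0,-0.084,0.045,-0.012,-0.003,0,0,0,-0.084,0.046,-0.008,-0.003,0,0,0,-0.084,0.047,-0.004,-0.003,0,0,0,-0.084,0.047,0,-0.003,0]

```text
time: 1.35
position: [433.5, -137.2, 227.2]
tool_rot: [179.9, 0.0, 72.1]
contact_force: [1.2, -0.0, 0.1]
grip_width: 87.9
gripper_force: 0.0
```

Emit:
carry_out:
  moves: [0,0,-0.084,0.047,0.004,-0.003,0,0,0,-0.084,0.046,0.008,-0.003,0,0,0,-0.084,0.046,0.011,-0.003,0,0,0,-0.084,0.044,0.015,-0.003,0,0,0,-0.084,0.043,0.019,-0.003,0]

```text
time: 1.85
position: [523.9, 79.3, 242.1]
tool_rot: [180.0, 0.0, 96.1]
contact_force: [1.1, -1.0, -0.6]
grip_width: 88.0
gripper_force: 0.0
```

Emit:
carry_out:
  moves: [0,0,-0.084,0.041,0.022,-0.003,0,0,0,0,0,0,0,0]

```text
time: 2.05
position: [541.6, 127.9, 245.1]
tool_rot: [179.9, -0.2, 101.4]
contact_force: [-0.6, 0.3, -0.3]
grip_width: 88.1
gripper_force: 0.0
```

```bash
python3 - <<'E'
from h import *
s=env.observe();print(s["time"],s["position"],s["tool_rot"])
c=env.read_camera("wrist");cv2.imwrite("pics/w1.png",c["image"])
E
```

```text
2.05 [541.58060017 127.8670792  245.08770306] [179.90459222  -0.23963373 101.36861607]
```

View pics/w1.png

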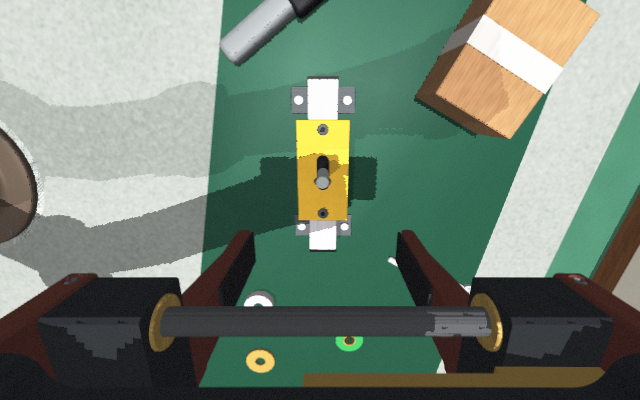

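The wrist picture shows the axle top at about (322,182) in the shaded plate, and the plate screws at (322,129) and (322,213). The guide lines up with the fingers.

```bash
python3 - <<'E'
from h import *
s=env.observe();c=env.read_camera("wrist");im=c["image"]
z=im[110:230,280:365];cv2.imwrite("pics/w2.png",cv2.resize(z,None,fx=5,fy=5,interpolation=cv2.INTER_CUBIC))
hsv=cv2.cvtColor(im,cv2.COLOR_BGR2HSV);H,S,V=cv2.split(hsv)
m=((S<60)&(V>95)).astype(np.uint8);w=np.zeros_like(m);w[165:200,305:340]=1
cs,_=cv2.findContours(m*w,0,1);q=max(cs,key=cv2.contourArea);e=cv2.fitEllipse(q);print(e,onz(c,e[0],98.5,s))
m=((H>15)&(H<34)&(S>120)&(V>80)).astype(np.uint8);m[:,:285]=0;m[:,365:]=0;m[:110]=0;m[235:]=0
cs,_=cv2.findContours(m,0,1);q=max(cs,key=cv2.contourArea)
P=np.array([onz(c,p,46,s)[:2] for p in q[:,0].astype(float)],np.float32);print(cv2.minAreaRect(P))
for uv in((322.5,129.5),(322.8,213)):print(onz(c,uv,50,s))
E
```

```text
((323.3611755371094, 175.8268280029297), (12.317774772644043, 20.030118942260742), 179.83721923828125) [536.49631524 128.85150016  98.5       ]
((537.0597534179688, 125.36197662353516), (70.7629623413086, 137.80052185058594), 11.172079086303711)
[525.64299222 177.57797824  50.        ]
[547.73470327  65.03186668  50.        ]
```

View pics/w2.png

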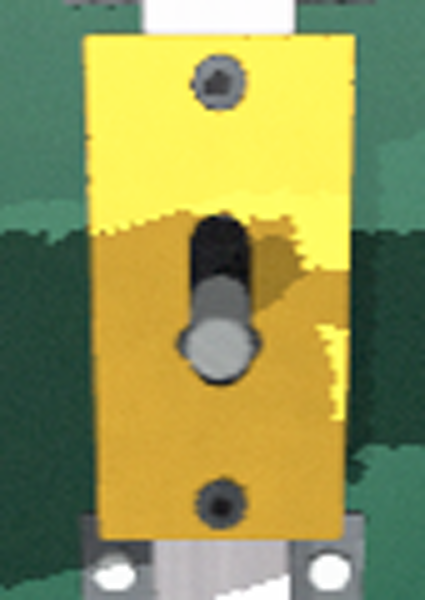

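The crop shows the flat axle top centred at about pixel (323.6,179.2), with the spring balls at its left and right.

```bash
python3 - <<'E'
from h import *
s=env.observe();c=env.read_camera("wrist");a=onz(c,(323.6,179.2),98.5,s);print(a)
plan([480.5,-132,162],6,101.1)
E
```

```text
[537.2078803  122.11272305  98.5       ]
[-0.0001  0.0001 -0.0011] [-0.0394 -0.0177  0.0138]
[-0.0001  0.0001 -0.0011] [-0.0394 -0.0177  0.0138]
[-0.0001  0.0001 -0.0011] [-0.0394 -0.0178  0.0137]
[-0.0001  0.0001 -0.0011] [-0.0393 -0.0178  0.0137]
[-0.0001  0.0001 -0.0011] [-0.0393 -0.0179  0.0137]
[-0.0001  0.0001 -0.0011] [-0.0393 -0.0179  0.0137]
```

Emit:
carry_out:
  moves: [0,0,-0.001,-0.039,-0.018,0.01,0,0,0,-0.001,-0.039,-0.018,0.014,0,0,0,-0.001,-0.039,-0.018,0.014,0,0,0,-0.001,-0.039,-0.018,0.014,0,0,0,-0.001,-0.039,-0.018,0.014,0]

```text
time: 2.7
position: [487.8, -91.5, 178.5]
tool_rot: [180.0, 0.1, 100.8]
contact_force: [0.9, 0.4, 0.2]
grip_width: 87.9
gripper_force: 0.0
```

Emit:
carry_out:
  moves: [0,0,-0.001,-0.039,-0.018,0.014,0,0,0,0,0,0,0,0,0,0,0,0,0,0,0]

```text
time: 3.0
position: [477.9, -131.9, 164.7]
tool_rot: [-180.0, 0.0, 100.8]
contact_force: [0.1, 0.7, -0.2]
grip_width: 87.7
gripper_force: 0.0
```

```bash
cat >> h.py <<'E'
def ring(kind,ztop,guess,name=None):
    s=env.observe();c=env.read_camera("wrist");im=c["image"]
    H,S,V=[a.astype(int) for a in cv2.split(cv2.cvtColor(im,cv2.COLOR_BGR2HSV))]
    m={"spacer":(S<60)&(V>110),"washer":(H>8)&(H<28)&(S>70)&(V>90),"bushing":(H>45)&(H<75)&(S>120)&(V>90)}[kind].astype(np.uint8)
    cs,_=cv2.findContours(m,cv2.RETR_EXTERNAL,cv2.CHAIN_APPROX_NONE)
    for q in cs:
        if len(q)<40: continue
        P=np.array([onz(c,p,ztop,s)[:2] for p in q[:,0].astype(float)])
        k=P.mean(0)
        if np.hypot(*(k-guess))<40:
            (x,y),r=cv2.minEnclosingCircle(P.astype(np.float32));e=cv2.fitEllipse(q)
            print(kind,"circ",x,y,r,"ell",e[0],e[1],onz(c,e[0],ztop,s))
    if name: cv2.imwrite(name,im)
    print(s["time"],s["position"],s["tool_rot"])
E
python3 - <<'E'
from h import *
ring("spacer",16,(478,-134),"pics/s1.png")
E
```

```text
spacer circ 475.36639404296875 -132.7587127685547 25.46938705444336 ell (324.2196960449219, 179.397216796875) (40.32611846923828, 40.59828186035156) [ 475.25115662 -132.2946082    16.        ]
3.0 [ 477.93365765 -131.85029661  164.67205552] [-1.79954214e+02  2.20463465e-02  1.00787800e+02]
```

View pics/s1.png

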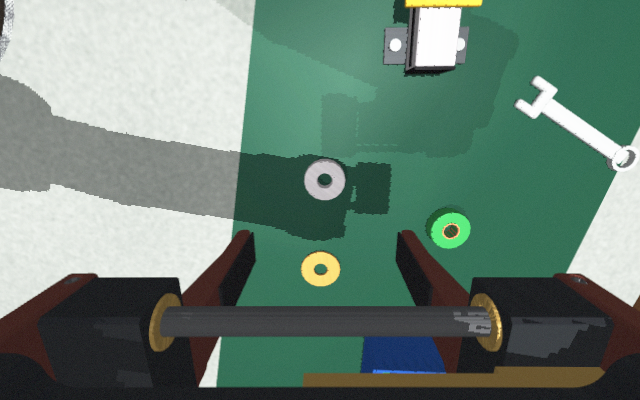

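The wrist picture shows the spacer at (324.2,179.4), almost the same pixel as the axle top had, so calibration bias will mostly cancel out.

Emit:
carry_out:
  moves: [0,0,0,0,-0.0025,0.045,0,0,0,0,0,0,0.045,0,0,0,0,0,0,0.045,0,0,0,0,0,0,0.02,0,0,0,0,0,0,0.006,0]
  newtons: 30

```text
time: 3.55
position: [475.8, -128.4, 2.0]
tool_rot: [-179.9, -0.1, 101.2]
contact_force: [-0.4, 0.0, 0.6]
grip_width: 87.8
gripper_force: 0.0
```

Emit:
carry_out:
  moves: [0,0,0,0,0,0,150,0,0,0,0,0,0,200,0,0,0,0,0,0,200,0,0,0,0,0,0,200,0,0,0,0,0,0,200]
  newtons: 30

```text
time: 4.05
position: [477.3, -130.3, 4.5]
tool_rot: [179.9, 0.0, 101.1]
contact_force: [-1.0, 0.0, 0.3]
grip_width: 51.3
gripper_force: 0.0
```

Emit:
carry_out:
  moves: [0,0,0,0,0,0,220,0,0,0,0,0,0,220,0,0,0,0,0,0,220]

```text
time: 4.35
position: [476.8, -130.0, 3.8]
tool_rot: [180.0, 0.0, 101.1]
contact_force: [0.2, -0.5, 0.2]
grip_width: 27.3
gripper_force: 0.0
```

Emit:
carry_out:
  moves: [0,0,0,0,0,-0.03,220,0,0,0,0,0,-0.045,220,0,0,0,0,0,-0.05,220,0,0,0,0,0,-0.03,220,0,0,0,0,0,0,220]

```text
time: 4.85
position: [479.5, -130.4, 163.0]
tool_rot: [179.6, 0.2, 101.1]
contact_force: [0.4, 0.6, 0.6]
grip_width: 12.0
gripper_force: 0.0
```

```bash
python3 - <<'E'
from h import *
s=env.observe();print(s["time"],s["position"],s["tool_rot"],s["grip_width"],s["gripper_force"],s["contact_force"])
c=env.read_camera("wrist");cv2.imwrite("pics/h1.png",c["image"])
E
```

```text
4.85 [ 479.4755207  -130.43022697  163.03683758] [179.62607094   0.22342543 101.10313747] 11.995121041434228 0.0 [0.38710617 0.55325891 0.60368054]
```

View pics/h1.png

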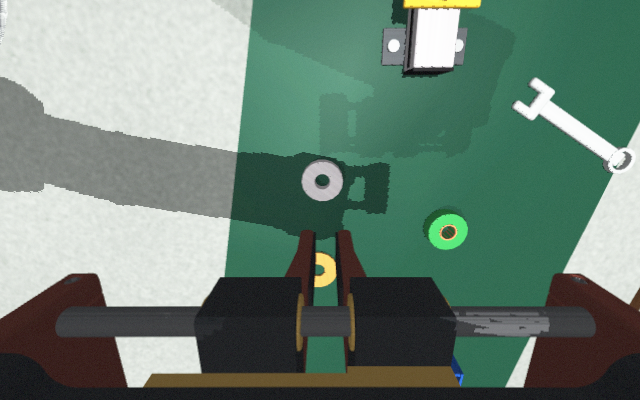

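The spacer is still on the bench at about (322,181) and the fingers closed on nothing (12 mm opening). The tips look higher than the nominal TCP, so I'll check them in the side view.

```bash
python3 - <<'E'
from h import *
s=env.observe();p=np.array(s["position"]);print(p,s["grip_width"],env.read_camera("wrist")["K"])
out=np.zeros((560,800,3),np.uint8)
for i,n in enumerate(("side","top")):
    c=env.read_camera(n)
    pr=lambda X:cv2.projectPoints(np.array([X],float),cv2.Rodrigues(np.array(c["R"]))[0],np.array(c["t"]).ravel(),np.array(c["K"]),np.array(c["dist_coeffs"]))[0].ravel()
    u,v=pr(p);print(n,u,v,pr(p+[0,0,30]))
    u0,v0=int(u)-50,int(v)-70
    z=cv2.resize(c["image"][max(v0,0):v0+140,u0:u0+100],None,fx=4,fy=4,interpolation=cv2.INTER_CUBIC)
    cv2.circle(z,(int((u-u0)*4),int((v-max(v0,0))*4)),4,(0,0,255),1)
    out[:z.shape[0],400*i:400*i+z.shape[1]]=z
cv2.imwrite("pics/chk.png",out)
E
```

```text
[ 478.06651534 -130.40301238  160.66561701] 11.68979123517445 [[288.9681199    0.         325.15248533]
 [  0.         288.9681199  197.51043312]
 [  0.           0.           1.        ]]
side 254.05396789381896 209.8692916545047 [252.47860072 200.41408014]
top 362.04182961794635 241.00629032788123 [363.17147225 241.39054261]
```

View pics/chk.png

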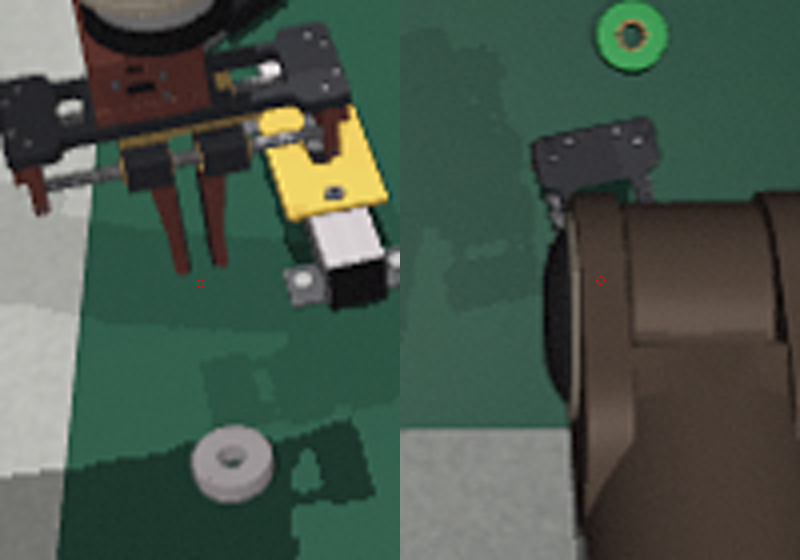

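The side crop shows the tips about 15 crop-px (12 mm) above the marked TCP. The fingers closed just over the spacer, so I'll open and feel for the bench.

Emit:
carry_out:
  moves: [0,0,0,0,-0.003,0.02,0,0,0,0,0,0,0.02,0,0,0,0,0,0,0.02,0,0,0,0,0,0,0.02,0,0,0,0,0,0,0.02,0]

```text
time: 5.55
position: [472.6, -130.1, 56.4]
tool_rot: [-179.9, -0.1, 101.1]
contact_force: [-0.7, -0.0, -0.7]
grip_width: 49.0
gripper_force: 0.0
```

Emit:
carry_out:
  moves: [0,0,0,0,0,0.005,0,0,0,0,0,0,0.005,0,0,0,0,0,0,0.005,0,0,0,0,0,0,0.02,0,0,0,0,0,0,0.02,0]

```text
time: 6.05
position: [474.8, -130.9, 4.0]
tool_rot: [179.9, 0.1, 101.1]
contact_force: [0.8, 0.8, -0.3]
grip_width: 86.8
gripper_force: 0.0
```

Emit:
carry_out:
  moves: [0,0,0,0,0,0,0,0,0,0,0,0,0.004,0,0,0,0,0,0,0.003,0,0,0,0,0,0,0,0]

```text
time: 6.45
position: [474.2, -130.7, -2.8]
tool_rot: [180.0, 0.0, 101.1]
contact_force: [-0.4, 0.1, -0.2]
grip_width: 88.1
gripper_force: 0.0
```

Emit:
carry_out:
  moves: [0,0,0,0,0,0.002,0,0,0,0,0,0,0.002,0,0,0,0,0,0,0,0]

```text
time: 6.75
position: [473.8, -130.6, -7.3]
tool_rot: [-180.0, 0.0, 101.1]
contact_force: [0.4, 0.2, -0.9]
grip_width: 87.5
gripper_force: 0.0
```

Emit:
carry_out:
  moves: [0,0,0,0,0,0.002,0,0,0,0,0,0,0,0]

```text
time: 6.95
position: [473.7, -130.6, -9.4]
tool_rot: [-180.0, -0.0, 101.1]
contact_force: [0.7, -0.5, 0.4]
grip_width: 87.7
gripper_force: 0.0
```

Emit:
carry_out:
  moves: [0,0,0,0,0,0.0015,0,0,0,0,0,0,0,0]

```text
time: 7.15
position: [473.8, -130.6, -10.9]
tool_rot: [-180.0, -0.0, 101.1]
contact_force: [0.4, 0.3, 0.3]
grip_width: 88.0
gripper_force: 0.0
```

Emit:
carry_out:
  moves: [0,0,0,0,0,0.001,0,0,0,0,0,0,0,0]

```text
time: 7.35
position: [473.8, -130.5, -11.9]
tool_rot: [-180.0, -0.0, 101.1]
contact_force: [0.6, 0.6, -0.6]
grip_width: 87.6
gripper_force: 0.0
```

Emit:
carry_out:
  moves: [0,0,0,0,0,0.001,0,0,0,0,0,0,0,0]

```text
time: 7.55
position: [473.8, -130.5, -12.8]
tool_rot: [-180.0, -0.0, 101.1]
contact_force: [0.1, 0.0, -0.4]
grip_width: 87.5
gripper_force: 0.0
```

Emit:
carry_out:
  moves: [0,0,0,0,0,0.001,0,0,0,0,0,0,0,0]

```text
time: 7.75
position: [473.8, -130.5, -13.9]
tool_rot: [-180.0, -0.0, 101.1]
contact_force: [0.2, -0.5, -0.1]
grip_width: 88.0
gripper_force: 0.0
```

Emit:
carry_out:
  moves: [0,0,0,0,0,0.0015,0,0,0,0,0,0,0,0]

```text
time: 7.95
position: [473.8, -130.5, -15.4]
tool_rot: [-180.0, -0.0, 101.1]
contact_force: [0.1, 0.6, 0.2]
grip_width: 87.7
gripper_force: 0.0
```

Emit:
carry_out:
  moves: [0,0,0,0,0,0.0015,0,0,0,0,0,0,0,0]

```text
time: 8.15
position: [473.7, -130.5, -16.9]
tool_rot: [-180.0, -0.0, 101.1]
contact_force: [-0.3, 0.7, 0.6]
grip_width: 87.7
gripper_force: 0.0
```

Emit:
carry_out:
  moves: [0,0,0,0,0,0.0015,0,0,0,0,0,0,0,0]

```text
time: 8.35
position: [473.8, -130.5, -18.4]
tool_rot: [-180.0, -0.0, 101.1]
contact_force: [0.7, 0.1, 0.1]
grip_width: 87.8
gripper_force: 0.0
```

Emit:
carry_out:
  moves: [0,0,0,0,0,0.001,0,0,0,0,0,0,0,0]

```text
time: 8.55
position: [473.8, -130.5, -19.4]
tool_rot: [-180.0, -0.0, 101.1]
contact_force: [-0.5, 0.9, -0.1]
grip_width: 87.9
gripper_force: 0.0
```

Emit:
carry_out:
  moves: [0,0,0,0,0,0.001,0,0,0,0,0,0,0,0]

```text
time: 8.75
position: [473.8, -130.6, -20.4]
tool_rot: [-180.0, -0.0, 101.1]
contact_force: [0.5, -0.6, 0.2]
grip_width: 88.0
gripper_force: 0.0
```

Emit:
carry_out:
  moves: [0,0,0,0,0,0.001,0,0,0,0,0,0,0,0]

```text
time: 8.95
position: [473.8, -130.5, -21.4]
tool_rot: [-180.0, -0.0, 101.1]
contact_force: [-0.0, 0.5, -0.2]
grip_width: 87.9
gripper_force: 0.0
```

Emit:
carry_out:
  moves: [0,0,0,0,0,0.0015,0,0,0,0,0,0,0,0]

```text
time: 9.15
position: [473.8, -130.5, -22.9]
tool_rot: [-180.0, -0.0, 101.1]
contact_force: [-0.0, 0.7, 0.3]
grip_width: 87.7
gripper_force: 0.0
```

Emit:
carry_out:
  moves: [0,0,0,0,0,0.0015,0,0,0,0,0,0,0,0]

```text
time: 9.35
position: [473.7, -130.6, -24.4]
tool_rot: [-180.0, -0.0, 101.1]
contact_force: [-0.8, 1.1, 0.2]
grip_width: 87.8
gripper_force: 0.0
```

```bash
python3 - <<'E'
from h import *
s=env.observe();print(s["position"],s["contact_force"],s["joint_efforts"])
c=env.read_camera("wrist");d=env.read_camera("side")
z=np.zeros((560,800,3),np.uint8);z[:400,:400]=c["image"][:,120:520]
z[:560,400:]=cv2.resize(d["image"][170:310,215:315],None,fx=4,fy=4,interpolation=cv2.INTER_CUBIC);cv2.imwrite("pics/low.png",z)
E
```

```text
[ 473.73648402 -130.56394176  -24.41567014] [-0.78774545  1.11557173  0.19351697] [-2.23167019e-02 -5.29176271e+01 -5.14695436e+00 -1.66141140e+01
 -9.95621056e-03 -3.01737618e-02 -2.23071082e-02]
```

View pics/low.png

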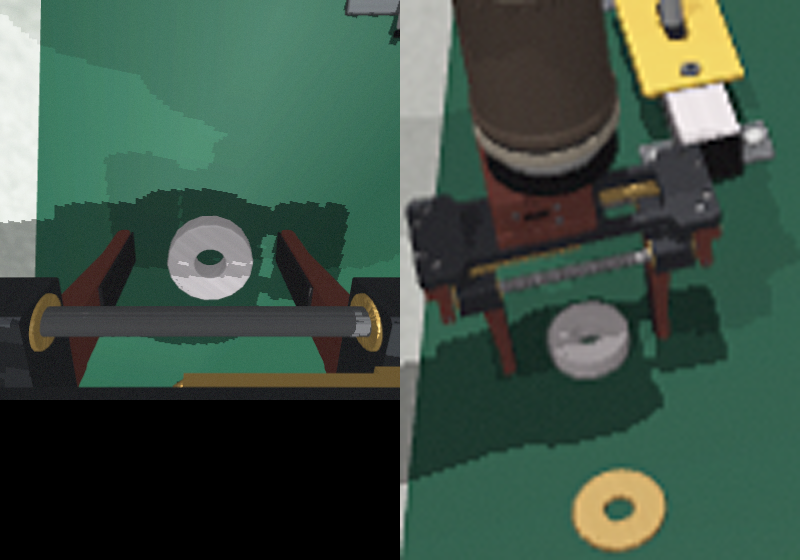

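The low views show the tips on both sides of the spacer and roughly 4 mm above the bench at TCP z −24.4, so the real tips sit about 28 mm behind the reported TCP. The spacer centre is 3 mm toward tool +y.

Emit:
carry_out:
  moves: [0,0,0,0,0.003,0,0,0,0,0,0,0,0,200,0,0,0,0,0,0,200,0,0,0,0,0,0,200,0,0,0,0,0,0,200]
  newtons: 30

```text
time: 9.95
position: [476.8, -130.0, -24.2]
tool_rot: [-180.0, 0.0, 101.1]
contact_force: [0.1, -0.9, -0.7]
grip_width: 59.6
gripper_force: 0.0
```

Emit:
carry_out:
  moves: [0,0,0,0,0,0,200,0,0,0,0,0,0,200,0,0,0,0,0,0,200]

```text
time: 10.25
position: [476.8, -130.0, -24.3]
tool_rot: [-180.0, 0.0, 101.1]
contact_force: [-0.1, -1.7, -0.0]
grip_width: 48.6
gripper_force: 29.9
```

Emit:
carry_out:
  moves: [0,0,0,0,0,-0.02,200,0,0,0,0,0,-0.045,200,0,0,0,0,0,-0.046,200,0,0,0,0.03,0.02,0,200,0,0,0,0.035,0.022,0,200]

```text
time: 10.75
position: [506.6, -59.8, 88.4]
tool_rot: [179.8, 0.1, 100.8]
contact_force: [0.9, 0.3, -1.6]
grip_width: 48.9
gripper_force: 29.9
```

Emit:
carry_out:
  moves: [0,0,0,0.04,0.024,0,200,0,0,0,0.04,0.024,0,200,0,0,0,0.03,0.018,0,200,0,0,0,0,0,0,200,0,0,0,0,0,0,200]

```text
time: 11.25
position: [548.7, 63.2, 86.4]
tool_rot: [-180.0, -0.0, 101.2]
contact_force: [-1.3, -1.3, -1.1]
grip_width: 48.5
gripper_force: 29.9
```

```bash
cat >> h.py <<'E'
from scipy.optimize import least_squares
def held(kind,dz_top,r,name=None,top=98.5):
    """held ring (top face dz_top above TCP) and axle top, in tool x,y mm"""
    s=env.observe();c=env.read_camera("wrist");im=c["image"];p=np.array(s["position"])
    T=Ro.from_euler('xyz',s["tool_rot"],degrees=True).as_matrix()
    loc=lambda uv,z:(T.T@(onz(c,uv,z,s)-p))[:2]
    H,S,V=[a.astype(int) for a in cv2.split(cv2.cvtColor(im,cv2.COLOR_BGR2HSV))]
    m={"spacer":(S<50)&(V>100),"washer":(H>8)&(H<28)&(S>70)&(V>70),"bushing":(H>45)&(H<75)&(S>120)&(V>80)}[kind].astype(np.uint8)
    w=np.zeros_like(m);w[225:304,270:380]=1;m=m*w
    cs,_=cv2.findContours(m,0,1);q=max(cs,key=cv2.contourArea);x0,y0,ww,hh=cv2.boundingRect(q)
    print("bbox",x0,y0,ww,hh)
    P=np.array([loc(u,p[2]+dz_top) for u in q[:,0].astype(float) if u[1]>y0+0.72*hh and u[1]<302 ])
    f=least_squares(lambda k:np.hypot(*(P-k).T)-r,[0,0],loss="soft_l1",f_scale=.5);print(kind,"tool xy",f.x,"res",np.abs(f.fun).mean(),len(P))
    if name: cv2.imwrite(name,im)
    print(s["time"],p,s["tool_rot"],s["grip_width"],s["gripper_force"],s["contact_force"])
    return c,s,loc
E
python3 - <<'E'
from h import *
c,s,loc=held("spacer",40.3,25)
im=c["image"];cv2.imwrite("pics/both.png",cv2.resize(im[90:310,225:425],None,fx=2.7,fy=2.7,interpolation=cv2.INTER_CUBIC))
E
```

```text
bbox 284 225 85 75
spacer tool xy [-1.39440629 -1.63661113] res 0.2502109732583364 77
11.25 [548.66305081  63.21401638  86.35964899] [-1.79950543e+02 -6.76013848e-04  1.01235804e+02] 48.4822544200042 29.899583696387708 [-1.33635817 -1.30967486 -1.10580808]
```

View pics/both.png

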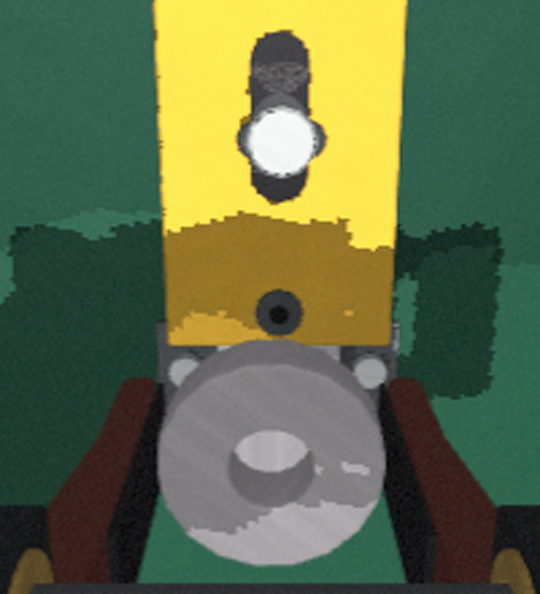

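The picture (the tenth and last) shows the axle top bright at about (328.8,142.3) and the held spacer's bore at about (325.2,263.5), both clear of each other. From here I work from numbers only.

```bash
python3 - <<'E'
from h import *
c,s,loc=held("spacer",40.3,25);p=s["position"]
im=c["image"];H,S,V=[a.astype(int) for a in cv2.split(cv2.cvtColor(im,cv2.COLOR_BGR2HSV))]
m=((S<60)&(V>185)).astype(np.uint8);w=np.zeros_like(m);w[125:160,310:350]=1
cs,_=cv2.findContours(m*w,0,1);q=max(cs,key=cv2.contourArea);e=cv2.fitEllipse(q);print("axle",e,loc(e[0],98.5),loc((328.8,142.3),98.5))
print("bore",loc((325.2,263.5),p[2]+40.3), loc((267.,263),p[2]+40.3))
for z in (24,40,56):print(z,loc((283.3,258),p[2]+z)-loc((367.2,258),p[2]+z))
E
```

```text
bbox 284 225 85 75
spacer tool xy [-1.37316758 -1.7026239 ] res 0.23729352358811118 77
11.3 [548.56118365  61.75819131  86.34110803] [-1.79935702e+02  3.56082773e-02  1.01115050e+02] 48.703244781050174 29.899608604609966 [ 0.50133936 -0.83895496 -0.23602401]
axle ((329.4487609863281, 139.6312255859375), (23.31699562072754, 23.704652786254883), 0.47781553864479065) [64.1855917  1.1514497] [62.61129548  0.76932482]
bore [-2.86739836 -1.41992136] [ -2.5404158  -34.78372408]
24 [-7.63270051e-03 -5.31190018e+01]
40 [-6.88381759e-03 -4.79072274e+01]
56 [-6.13493468e-03 -4.26954531e+01]
```

Emit:
carry_out:
  moves: [0,0,0,0.03,0.0025,0,200,0,0,0,0.025,0,0,200,0,0,0,0.01,0,0,200,0,0,0,0,0,0.008,200,0,0,0,0,0,0,200]
  newtons: 25

```text
time: 11.85
position: [538.5, 124.5, 77.5]
tool_rot: [-179.9, 0.1, 101.0]
contact_force: [0.2, -0.6, -0.6]
grip_width: 48.9
gripper_force: 24.9
```

Emit:
carry_out:
  moves: [0,0,0,0,0,0.002,200,0,0,0,0,0,0.001,200,0,0,0,0,0,0,200]

```text
time: 12.15
position: [539.1, 125.9, 75.5]
tool_rot: [-180.0, 0.0, 101.0]
contact_force: [-0.5, -0.4, -1.5]
grip_width: 48.5
gripper_force: 24.9
```

Emit:
carry_out:
  moves: [0,0,0,0,0,0.001,200,0,0,0,0,0,0,200]

```text
time: 12.35
position: [539.0, 126.7, 74.7]
tool_rot: [180.0, 0.0, 101.1]
contact_force: [-0.1, 0.4, -0.4]
grip_width: 48.6
gripper_force: 24.9
```

Emit:
carry_out:
  moves: [0,0,0,0,0,0.001,200,0,0,0,0,0,0,200]

```text
time: 12.55
position: [539.0, 126.9, 73.8]
tool_rot: [180.0, 0.0, 101.1]
contact_force: [-0.3, 0.3, 0.0]
grip_width: 48.6
gripper_force: 24.9
```

Emit:
carry_out:
  moves: [0,0,0,0,0,0.001,200,0,0,0,0,0,0,200]

```text
time: 12.75
position: [538.9, 127.2, 72.7]
tool_rot: [180.0, -0.0, 101.1]
contact_force: [-0.0, 0.7, -0.4]
grip_width: 48.7
gripper_force: 24.9
```

Emit:
carry_out:
  moves: [0,0,0,0,0,0.001,200,0,0,0,0,0,0,200]

```text
time: 12.95
position: [538.9, 127.1, 71.6]
tool_rot: [-180.0, -0.0, 101.1]
contact_force: [-0.0, 1.8, 0.7]
grip_width: 48.6
gripper_force: 24.9
```

Emit:
carry_out:
  moves: [0,0,0,0,0,0.001,200,0,0,0,0,0,0,200]

```text
time: 13.15
position: [538.8, 127.1, 70.7]
tool_rot: [-180.0, -0.0, 101.1]
contact_force: [-1.5, 1.0, 0.5]
grip_width: 48.7
gripper_force: 24.9
```

Emit:
carry_out:
  moves: [0,0,0,0,0,0.001,200,0,0,0,0,0,0,200]

```text
time: 13.35
position: [538.7, 127.0, 69.8]
tool_rot: [-180.0, -0.0, 101.1]
contact_force: [-1.7, 2.4, 2.7]
grip_width: 48.6
gripper_force: 24.9
```

Emit:
carry_out:
  moves: [0,0,0,0,0,0.001,200,0,0,0,0,0,0,200]

```text
time: 13.55
position: [538.8, 127.1, 69.1]
tool_rot: [180.0, -0.0, 101.1]
contact_force: [-2.4, 2.1, 6.7]
grip_width: 48.7
gripper_force: 24.9
```

Emit:
carry_out:
  moves: [0,0,0,0,0,0.001,200,0,0,0,0,0,0,200]

```text
time: 13.75
position: [539.0, 127.2, 68.1]
tool_rot: [180.0, -0.0, 101.1]
contact_force: [-2.3, 2.6, 3.1]
grip_width: 48.4
gripper_force: 24.9
```

Emit:
carry_out:
  moves: [0,0,0,0.0005,-0.0005,0.001,200,0,0,0,0,0,0,200]

```text
time: 13.95
position: [538.4, 127.3, 66.5]
tool_rot: [180.0, -0.0, 101.1]
contact_force: [-0.3, 3.0, -0.7]
grip_width: 48.6
gripper_force: 24.9
```

Emit:
carry_out:
  moves: [0,0,0,0,0,0.001,200,0,0,0,0,0,0,200]

```text
time: 14.15
position: [538.3, 127.1, 65.4]
tool_rot: [-180.0, -0.0, 101.1]
contact_force: [0.1, 3.3, -0.8]
grip_width: 48.9
gripper_force: 24.9
```

Emit:
carry_out:
  moves: [0,0,0,0,0,0.001,200,0,0,0,0,0,0.001,200]

```text
time: 14.35
position: [538.5, 127.2, 63.8]
tool_rot: [180.0, 0.0, 101.1]
contact_force: [-0.6, 0.5, 2.0]
grip_width: 48.8
gripper_force: 24.9
```

Emit:
carry_out:
  moves: [0,0,0,0.0003,0,0.004,200,0,0,0,0,0,0.005,200,0,0,0,0,0,0.005,200,0,0,0,0,0,0.005,200]

```text
time: 14.75
position: [538.3, 127.0, 44.1]
tool_rot: [-180.0, 0.0, 101.1]
contact_force: [-0.1, 1.4, -0.4]
grip_width: 48.4
gripper_force: 24.9
```

Emit:
carry_out:
  moves: [0,0,0,0,0,0.005,200,0,0,0,0,0,0.005,200,0,0,0,0,0,0.005,200,0,0,0,0,0,0.001,200]

```text
time: 15.15
position: [537.9, 127.2, 27.9]
tool_rot: [-179.9, 0.0, 101.1]
contact_force: [1.0, 0.1, -0.4]
grip_width: 48.7
gripper_force: 24.9
```

Emit:
carry_out:
  moves: [0,0,0,0,0,0.002,200,0,0,0,0,0,0,200]

```text
time: 15.35
position: [538.2, 127.4, 26.5]
tool_rot: [-180.0, 0.0, 101.1]
contact_force: [-0.3, 0.9, -0.5]
grip_width: 48.6
gripper_force: 24.9
```

Emit:
carry_out:
  moves: [0,0,0,0,0,0.002,200,0,0,0,0,0,0.001,200,0,0,0,0,0,0,200]

```text
time: 15.65
position: [538.2, 127.5, 23.6]
tool_rot: [-180.0, 0.0, 101.1]
contact_force: [0.7, 0.1, -1.0]
grip_width: 48.7
gripper_force: 24.9
```

Emit:
carry_out:
  moves: [0,0,0,0,0,0.001,200,0,0,0,0,0,0,200]

```text
time: 15.85
position: [538.3, 127.5, 22.7]
tool_rot: [-180.0, 0.0, 101.1]
contact_force: [0.4, 0.4, -0.4]
grip_width: 48.7
gripper_force: 24.9
```

Emit:
carry_out:
  moves: [0,0,0,0,0,0.001,200,0,0,0,0,0,0,200]

```text
time: 16.05
position: [538.4, 127.5, 21.8]
tool_rot: [180.0, 0.0, 101.1]
contact_force: [0.3, 0.3, 0.1]
grip_width: 48.6
gripper_force: 24.9
```

Emit:
carry_out:
  moves: [0,0,0,0,0,0.001,200,0,0,0,0,0,0,200]

```text
time: 16.25
position: [538.4, 127.5, 21.7]
tool_rot: [180.0, 0.0, 101.1]
contact_force: [-3.7, -0.5, 10.7]
grip_width: 48.7
gripper_force: 24.9
```

Emit:
carry_out:
  moves: [0,0,0,0,0,0,0,0,0,0,0,0,0,0,0,0,0,0,0,0,0,0,0,0,0,0,0,0]

```text
time: 16.65
position: [538.3, 127.5, 20.6]
tool_rot: [-180.0, 0.0, 101.1]
contact_force: [-0.9, -0.6, 0.0]
grip_width: 77.5
gripper_force: 0.0
```

Emit:
carry_out:
  moves: [0,0,0,0,0,-0.02,0,0,0,0,0,0,-0.045,0,0,0,0,0,0,-0.045,0,0,0,0,0,0,-0.04,0,0,0,0,0,0,0,0]

```text
time: 17.15
position: [541.3, 128.9, 176.2]
tool_rot: [179.5, -0.0, 101.1]
contact_force: [-0.7, -0.6, -0.9]
grip_width: 87.9
gripper_force: 0.0
```

```bash
python3 - <<'E'
from h import *
ring("spacer",62,(538,122))
plan([498,-261,146],10,101.1)
E
```

```text
spacer circ 537.2463989257812 125.45170593261719 25.343286514282227 ell (321.41534423828125, 189.05831909179688) (43.758235931396484, 44.490501403808594) [537.25645972 125.95573566  62.        ]
17.15 [541.28497121 128.87785443 176.19586031] [ 1.79489873e+02 -1.22008067e-02  1.01115037e+02]
[ 0.0005  0.     -0.    ] [-0.0374 -0.0116  0.0027]
[ 0.0005  0.     -0.    ] [-0.0374 -0.0116  0.0027]
[ 0.0005  0.     -0.    ] [-0.0374 -0.0116  0.0027]
[ 0.0005  0.     -0.    ] [-0.0374 -0.0116  0.0027]
[ 0.0005  0.     -0.    ] [-0.0374 -0.0116  0.0027]
[ 0.0005  0.     -0.    ] [-0.0374 -0.0116  0.0027]
[ 0.0005  0.     -0.    ] [-0.0374 -0.0116  0.0027]
[ 0.0005  0.     -0.    ] [-0.0374 -0.0116  0.0027]
[ 0.0005  0.     -0.    ] [-0.0374 -0.0116  0.0027]
[ 0.0005  0.     -0.    ] [-0.0374 -0.0116  0.0027]
```

Emit:
carry_out:
  moves: [0,0,0,-0.037,-0.011,0,0,0,0,0,-0.042,-0.013,0.005,0,0,0,0,-0.042,-0.013,0.005,0,0,0,0,-0.042,-0.013,0.005,0,0,0,0,-0.042,-0.013,0.005,0]

```text
time: 17.7
position: [514.6, -87.6, 149.0]
tool_rot: [-179.9, -0.0, 101.1]
contact_force: [0.4, -0.4, 0.1]
grip_width: 87.9
gripper_force: 0.0
```

Emit:
carry_out:
  moves: [0,0,0,-0.042,-0.013,0.005,0,0,0,0,-0.042,-0.013,0,0,0,0,0,-0.042,-0.013,0,0,0,0,0,-0.042,-0.012,0,0,0,0,0,0,0,0,0]

```text
time: 18.2
position: [495.3, -267.5, 143.4]
tool_rot: [-179.8, 0.0, 100.6]
contact_force: [0.2, 0.3, 1.3]
grip_width: 87.8
gripper_force: 0.0
```

Emit:
carry_out:
  moves: [0,0,0,0,0,0,0,0,0,0,0,0,0,0,0,0,0,0,0,0,0]

```text
time: 18.5
position: [498.6, -258.6, 145.4]
tool_rot: [-180.0, -0.0, 101.3]
contact_force: [0.4, -1.0, 0.0]
grip_width: 87.8
gripper_force: 0.0
```

```bash
python3 - <<'E'
from h import *
ring("washer",6,(497,-260))
E
```

```text
washer circ 493.5682067871094 -259.4446716308594 26.837188720703125 ell (322.1462707519531, 180.65054321289062) (43.29624938964844, 45.060272216796875) [ 493.49011985 -258.55568177    6.        ]
18.5 [ 498.61731178 -258.6004866   145.37152776] [-1.79982789e+02 -4.76859614e-02  1.01266717e+02]
```

Emit:
carry_out:
  moves: [0,0,0,0.001,-0.0035,0.045,0,0,0,0,0,0,0.045,0,0,0,0,0,0,0.045,0,0,0,0,0,0,0.025,0,0,0,0,0,0,0.008,0]

```text
time: 19.05
position: [493.2, -258.2, -24.9]
tool_rot: [-179.8, -0.2, 101.2]
contact_force: [-0.2, -0.0, -0.4]
grip_width: 88.1
gripper_force: 0.0
```

Emit:
carry_out:
  moves: [0,0,0,0,0,0,0,0,0,0,0,0,0.001,0,0,0,0,0,0,0,0]

```text
time: 19.35
position: [496.0, -260.6, -21.6]
tool_rot: [179.9, 0.1, 101.1]
contact_force: [-0.2, 1.0, 0.0]
grip_width: 87.9
gripper_force: 0.0
```

Emit:
carry_out:
  moves: [0,0,0,0,0,0.001,0,0,0,0,0,0,0,0]

```text
time: 19.55
position: [495.2, -260.5, -23.5]
tool_rot: [179.9, 0.1, 101.1]
contact_force: [0.3, -0.1, -0.1]
grip_width: 87.8
gripper_force: 0.0
```

Emit:
carry_out:
  moves: [0,0,0,0,0,0.001,0,0,0,0,0,0,0,0]

```text
time: 19.75
position: [494.7, -260.3, -25.1]
tool_rot: [180.0, 0.0, 101.1]
contact_force: [-0.2, 0.3, 0.8]
grip_width: 87.7
gripper_force: 0.0
```

Emit:
carry_out:
  moves: [0,0,0,0,0,0.001,0,0,0,0,0,0,0,0]

```text
time: 19.95
position: [494.8, -260.3, -25.5]
tool_rot: [-180.0, 0.0, 101.1]
contact_force: [-2.4, 1.0, 9.6]
grip_width: 87.5
gripper_force: 4.7
```

Emit:
carry_out:
  moves: [0,0,0,0,0,0.001,0,0,0,0,0,0,0,0]

```text
time: 20.15
position: [494.9, -260.3, -25.6]
tool_rot: [-180.0, 0.1, 101.1]
contact_force: [-5.7, 2.3, 20.6]
grip_width: 87.5
gripper_force: 9.8
```

Emit:
carry_out:
  moves: [0,0,0,0,0,0.0005,0,0,0,0,0,0,0,0]

```text
time: 20.35
position: [494.8, -260.4, -25.6]
tool_rot: [-180.0, 0.1, 101.1]
contact_force: [-7.6, 2.8, 24.7]
grip_width: 87.8
gripper_force: 12.3
```

Emit:
carry_out:
  moves: [0,0,0,0,0,-0.0035,0,0,0,0,0,0,0,200,0,0,0,0,0,0,200,0,0,0,0,0,0,200,0,0,0,0,0,0,200]
  newtons: 30

```text
time: 20.85
position: [494.6, -260.1, -24.6]
tool_rot: [-180.0, -0.0, 101.1]
contact_force: [-0.8, -0.9, -0.4]
grip_width: 59.3
gripper_force: 0.0
```

Emit:
carry_out:
  moves: [0,0,0,0,0,0,200,0,0,0,0,0,0,200,0,0,0,0,0,0,200]

```text
time: 21.15
position: [494.6, -260.1, -24.4]
tool_rot: [-180.0, -0.0, 101.1]
contact_force: [-0.4, -0.2, -0.8]
grip_width: 52.3
gripper_force: 30.0
```

Emit:
carry_out:
  moves: [0,0,0,0,0,-0.02,200,0,0,0,0,0,-0.045,200,0,0,0,0,0,-0.046,200,0,0,0,0.03,0.011,0,200,0,0,0,0.04,0.015,0,200]

```text
time: 21.65
position: [507.4, -188.6, 88.4]
tool_rot: [179.9, 0.2, 100.8]
contact_force: [1.0, 0.6, -1.0]
grip_width: 52.7
gripper_force: 30.0
```

Emit:
carry_out:
  moves: [0,0,0,0.04,0.015,0,200,0,0,0,0.04,0.015,0,200,0,0,0,0.04,0.015,0,200,0,0,0,0.04,0.015,0,200,0,0,0,0.04,0.015,0,200]

```text
time: 22.15
position: [541.8, 25.8, 86.8]
tool_rot: [180.0, 0.0, 101.1]
contact_force: [0.5, 0.9, -1.3]
grip_width: 52.5
gripper_force: 30.0
```

Emit:
carry_out:
  moves: [0,0,0,0.037,0.014,0,200,0,0,0,0,0,0,200,0,0,0,0,0,0,200,0,0,0,0,0,0,200,0,0,0,0,0,0,200]

```text
time: 22.65
position: [548.3, 61.4, 86.6]
tool_rot: [-180.0, 0.0, 101.0]
contact_force: [1.0, 0.1, -0.7]
grip_width: 52.7
gripper_force: 30.0
```

```bash
cat >> h.py <<'E'
def axle(c,loc,guess):
    im=c["image"];H,S,V=[a.astype(int) for a in cv2.split(cv2.cvtColor(im,cv2.COLOR_BGR2HSV))]
    u,v=guess
    for th in(120,150,185):
        m=((S<60)&(V>th)).astype(np.uint8);w=np.zeros_like(m);w[v-20:v+20,u-22:u+22]=1
        cs,_=cv2.findContours(m*w,0,1)
        if cs:
            q=max(cs,key=cv2.contourArea)
            if len(q)>5: e=cv2.fitEllipse(q);print("axle",th,e,loc(e[0],98.5))
E
python3 - <<'E'
from h import *
c,s,loc=held("washer",24.8+6,27);axle(c,loc,(329,140))
E
```

```text
bbox 282 225 87 62
washer tool xy [ 2.66146838 -1.49945784] res 0.23030834255213467 72
22.65 [548.30176556  61.36815878  86.60669177] [-1.79970651e+02  4.34933314e-02  1.00975317e+02] 52.710007042841546 29.999640360474586 [ 0.98198197  0.08314593 -0.72428001]
axle 120 ((328.5, 139.5), (45.88408279418945, 51.21333312988281), 90.0) [64.23215525  0.58659788]
axle 150 ((328.5704040527344, 139.44064331054688), (45.79491424560547, 51.10357666015625), 91.49748229980469) [64.26709428  0.62856835]
axle 185 ((328.5704040527344, 139.44064331054688), (45.79491424560547, 51.10357666015625), 91.49748229980469) [64.26709428  0.62856835]
```

Emit:
carry_out:
  moves: [0,0,0,0.03,0.0027,0,200,0,0,0,0.025,0,0,200,0,0,0,0.008,0,0,200,0,0,0,0,0,0.008,200,0,0,0,0,0,0,200]

```text
time: 23.2
position: [538.5, 123.6, 77.5]
tool_rot: [-179.9, 0.1, 101.0]
contact_force: [0.6, -1.4, -0.4]
grip_width: 52.8
gripper_force: 30.0
```

Emit:
carry_out:
  moves: [0,0,0,0,0,0.002,200,0,0,0,0,0,0.001,200,0,0,0,0,0,0,200,0,0,0,0,0,0,200]

```text
time: 23.6
position: [539.1, 125.2, 75.8]
tool_rot: [180.0, 0.0, 101.1]
contact_force: [-0.1, 0.5, -1.3]
grip_width: 52.4
gripper_force: 30.0
```

Emit:
carry_out:
  moves: [0,0,0,0,0,0.001,200,0,0,0,0,0,0.001,200,0,0,0,0,0,0,200]

```text
time: 23.9
position: [538.8, 125.5, 73.6]
tool_rot: [-180.0, 0.0, 101.1]
contact_force: [-1.1, 0.3, -0.7]
grip_width: 52.8
gripper_force: 30.0
```

Emit:
carry_out:
  moves: [0,0,0,0,0,0.001,200,0,0,0,0,0,0,200]

```text
time: 24.1
position: [538.8, 125.6, 72.6]
tool_rot: [-180.0, 0.0, 101.1]
contact_force: [-0.2, -0.4, -0.9]
grip_width: 52.7
gripper_force: 30.0
```

Emit:
carry_out:
  moves: [0,0,0,-0.001,0,0.001,200,0,0,0,0,0,0,200]

```text
time: 24.3
position: [539.1, 124.4, 71.6]
tool_rot: [-180.0, 0.0, 101.1]
contact_force: [0.1, 0.5, -1.3]
grip_width: 52.4
gripper_force: 30.0
```

Emit:
carry_out:
  moves: [0,0,0,0,0,0.001,200,0,0,0,0,0,0,200]

```text
time: 24.5
position: [539.0, 124.5, 70.6]
tool_rot: [-180.0, 0.0, 101.1]
contact_force: [-0.4, 0.1, -1.3]
grip_width: 52.6
gripper_force: 30.0
```

Emit:
carry_out:
  moves: [0,0,0,0,0,0.001,200,0,0,0,0,0,0,200]

```text
time: 24.7
position: [539.0, 124.6, 69.7]
tool_rot: [-180.0, 0.0, 101.1]
contact_force: [-0.4, -0.1, -0.4]
grip_width: 52.7
gripper_force: 30.0
```

Emit:
carry_out:
  moves: [0,0,0,0,0,0.001,200,0,0,0,0,0,0,200]

```text
time: 24.9
position: [539.1, 124.7, 69.0]
tool_rot: [180.0, 0.0, 101.1]
contact_force: [-1.3, -0.0, 3.2]
grip_width: 52.4
gripper_force: 30.0
```

Emit:
carry_out:
  moves: [0,0,0,0,0,0.001,200,0,0,0,0,0,0,200]

```text
time: 25.1
position: [539.2, 124.7, 68.0]
tool_rot: [180.0, -0.0, 101.1]
contact_force: [-1.5, -0.1, 3.2]
grip_width: 52.6
gripper_force: 30.0
```

Emit:
carry_out:
  moves: [0,0,0,0,0,0.001,200,0,0,0,0,0,0,200]

```text
time: 25.3
position: [538.9, 124.7, 66.5]
tool_rot: [-180.0, -0.0, 101.1]
contact_force: [0.3, 1.0, -0.5]
grip_width: 52.3
gripper_force: 30.0
```

Emit:
carry_out:
  moves: [0,0,0,0,0,0.001,200,0,0,0,0,0,0,200]

```text
time: 25.5
position: [539.0, 124.6, 65.5]
tool_rot: [-180.0, -0.0, 101.1]
contact_force: [-0.6, 1.0, -0.4]
grip_width: 52.5
gripper_force: 30.0
```

Emit:
carry_out:
  moves: [0,0,0,0,0,0.001,200,0,0,0,0,0,0,200]

```text
time: 25.7
position: [538.8, 124.5, 64.2]
tool_rot: [-180.0, -0.0, 101.1]
contact_force: [0.1, 1.2, -4.3]
grip_width: 52.5
gripper_force: 30.0
```

Emit:
carry_out:
  moves: [0,0,0,0,0,0.002,200,0,0,0,0,0,0.005,200,0,0,0,0,0,0.005,200,0,0,0,0,0,0.005,200,0,0,0,0,0,0.005,200]

```text
time: 26.2
position: [539.0, 124.5, 42.1]
tool_rot: [-180.0, 0.0, 101.1]
contact_force: [-0.3, -0.4, -1.7]
grip_width: 52.5
gripper_force: 30.0
```

Emit:
carry_out:
  moves: [0,0,0,0,0,0.002,200,0,0,0,0,0,0,200]

```text
time: 26.4
position: [538.8, 124.6, 40.3]
tool_rot: [-180.0, -0.0, 101.1]
contact_force: [-0.4, 0.4, -1.2]
grip_width: 52.4
gripper_force: 30.0
```

Emit:
carry_out:
  moves: [0,0,0,0,0,0.001,200,0,0,0,0,0,0,200]

```text
time: 26.6
position: [539.2, 124.6, 39.8]
tool_rot: [180.0, 0.0, 101.1]
contact_force: [-0.4, 0.4, -0.8]
grip_width: 52.2
gripper_force: 30.0
```

Emit:
carry_out:
  moves: [0,0,0,0,0,0.001,200,0,0,0,0,0,0,200]

```text
time: 26.8
position: [539.2, 124.5, 38.8]
tool_rot: [180.0, 0.0, 101.1]
contact_force: [0.1, -0.4, -1.3]
grip_width: 52.7
gripper_force: 30.0
```

Emit:
carry_out:
  moves: [0,0,0,0,0,0.001,200,0,0,0,0,0,0,200]

```text
time: 27.0
position: [539.0, 124.6, 37.7]
tool_rot: [-180.0, 0.0, 101.1]
contact_force: [-0.1, 0.4, -0.5]
grip_width: 52.5
gripper_force: 30.0
```

Emit:
carry_out:
  moves: [0,0,0,0,0,0.001,200,0,0,0,0,0,0,200]

```text
time: 27.2
position: [539.1, 124.6, 37.4]
tool_rot: [180.0, 0.0, 101.1]
contact_force: [-2.2, -0.3, 5.7]
grip_width: 52.2
gripper_force: 30.0
```

Emit:
carry_out:
  moves: [0,0,0,0,0,0,0,0,0,0,0,0,0,0,0,0,0,0,0,0,0,0,0,0,0,0,0,0]

```text
time: 27.6
position: [539.1, 124.6, 36.7]
tool_rot: [-180.0, -0.0, 101.1]
contact_force: [-0.3, 0.4, -0.0]
grip_width: 81.0
gripper_force: 0.0
```

Emit:
carry_out:
  moves: [0,0,0,0,0,-0.02,0,0,0,0,0,0,-0.045,0,0,0,0,0,0,-0.045,0,0,0,0,0,0,-0.03,0,0,0,0,0,0,0,0]

```text
time: 28.1
position: [541.6, 125.6, 181.3]
tool_rot: [179.6, -0.0, 101.1]
contact_force: [0.1, -0.0, 0.0]
grip_width: 87.7
gripper_force: 0.0
```

```bash
python3 - <<'E'
from h import *
ring("washer",68,(538,124))
E
```

```text
washer circ 536.4937133789062 130.9457550048828 71.663330078125 ell (321.4910888671875, 176.40286254882812) (67.84966278076172, 144.61341857910156) [534.80252284 136.6651651   68.        ]
28.1 [541.57511596 125.61849748 181.27602442] [ 1.79565582e+02 -1.11106400e-03  1.01109611e+02]
```

Emit:
carry_out:
  moves: [0,0,0,-0.03,0.005,0,0,0,0,0,-0.04,0.006,0,0,0,0,0,-0.04,0.006,0,0,0,0,0,-0.04,0.007,0.005,0,0,0,0,-0.04,0.006,0.005,0]

```text
time: 28.65
position: [604.8, -57.7, 164.9]
tool_rot: [-179.9, -0.0, 101.1]
contact_force: [1.0, -0.6, 0.1]
grip_width: 87.8
gripper_force: 0.0
```

Emit:
carry_out:
  moves: [0,0,0,-0.04,0.006,0.005,0,0,0,0,-0.04,0.007,0.002,0,0,0,0,-0.034,0.006,0,0,0,0,0,0,0,0,0,0,0,0,0,0,0,0]

```text
time: 29.15
position: [644.8, -164.6, 157.5]
tool_rot: [-179.8, -0.1, 101.0]
contact_force: [-0.3, 1.0, -0.5]
grip_width: 88.2
gripper_force: 0.0
```

Emit:
carry_out:
  moves: [0,0,0,0,0,0,0,0,0,0,0,0,0,0,0,0,0,0,0,0,0]

```text
time: 29.45
position: [645.8, -162.9, 159.9]
tool_rot: [180.0, -0.0, 101.2]
contact_force: [0.4, -0.9, 0.5]
grip_width: 87.9
gripper_force: 0.0
```

```bash
python3 - <<'E'
from h import *
ring("bushing",20,(645,-165))
E
```

```text
bushing circ 642.1824951171875 -165.4287872314453 25.478878021240234 ell (322.7872619628906, 182.78346252441406) (40.784523010253906, 41.533756256103516) [ 641.980476   -165.44520844   20.        ]
29.45 [ 645.77312493 -162.89127014  159.93909793] [ 1.79988259e+02 -3.81449068e-03  1.01219803e+02]
```

Emit:
carry_out:
  moves: [0,0,0,-0.002,-0.0025,0.045,0,0,0,0,0,0,0.045,0,0,0,0,0,0,0.045,0,0,0,0,0,0,0.03,0,0,0,0,0,0,0.012,0]

```text
time: 30.0
position: [641.5, -165.9, -20.5]
tool_rot: [-179.8, -0.1, 101.2]
contact_force: [-0.7, 0.5, -0.0]
grip_width: 88.0
gripper_force: 0.0
```

Emit:
carry_out:
  moves: [0,0,0,0,0,0.004,0,0,0,0,0,0,0,0,0,0,0,0,0,0,0]

```text
time: 30.3
position: [645.2, -166.8, -19.2]
tool_rot: [179.8, 0.1, 101.1]
contact_force: [-0.2, 0.2, 0.1]
grip_width: 87.8
gripper_force: 0.0
```

Emit:
carry_out:
  moves: [0,0,0,0,0,0,0,0,0,0,0,0,0,0,0,0,0,0,0,0,150,0,0,0,0,0,0,200,0,0,0,0,0,0,200]

```text
time: 30.8
position: [643.7, -166.7, -21.2]
tool_rot: [180.0, 0.0, 101.1]
contact_force: [-0.3, 0.4, -0.9]
grip_width: 67.2
gripper_force: 0.0
```

Emit:
carry_out:
  moves: [0,0,0,0,0,0,200,0,0,0,0,0,0,200,0,0,0,0,0,0,200,0,0,0,0,0,0,200]

```text
time: 31.2
position: [643.7, -166.7, -21.3]
tool_rot: [-180.0, -0.0, 101.1]
contact_force: [-0.2, -0.2, -0.4]
grip_width: 49.9
gripper_force: 30.0
```

Emit:
carry_out:
  moves: [0,0,0,0,0,-0.02,200,0,0,0,0,0,-0.045,200,0,0,0,0,0,-0.046,200,0,0,0,0.03,-0.006,0,200,0,0,0,0.04,-0.008,0,200]

```text
time: 31.7
position: [617.6, -102.6, 91.4]
tool_rot: [179.8, 0.1, 100.9]
contact_force: [0.1, 0.2, -1.5]
grip_width: 49.7
gripper_force: 30.0
```

Emit:
carry_out:
  moves: [0,0,0,0.045,-0.009,0,200,0,0,0,0.045,-0.009,0,200,0,0,0,0.045,-0.009,0,200,0,0,0,0.038,-0.008,0,200,0,0,0,0,0,0,200]

```text
time: 32.2
position: [546.5, 68.8, 90.4]
tool_rot: [180.0, -0.1, 101.6]
contact_force: [0.3, -0.4, 0.8]
grip_width: 50.0
gripper_force: 30.0
```

Emit:
carry_out:
  moves: [0,0,0,0,0,0,200,0,0,0,0,0,0,200,0,0,0,0,0,0,200]

```text
time: 32.5
position: [549.3, 60.7, 89.6]
tool_rot: [-180.0, 0.0, 101.0]
contact_force: [0.3, 0.5, 0.5]
grip_width: 49.8
gripper_force: 30.0
```

```bash
python3 - <<'E'
from h import *
c,s,loc=held("bushing",21.5+20,25)
E
```

```text
bbox 283 225 85 71
bushing tool xy [ 2.14863739 -1.48687574] res 0.23618926648272096 77
32.5 [549.26060386  60.68481727  89.56760235] [-1.79990171e+02  2.80780377e-02  1.00977348e+02] 49.82777663503122 29.999834345653653 [0.25036543 0.48979197 0.48261593]
```

Emit:
carry_out:
  moves: [0,0,0,0.03,0.0023,0,200,0,0,0,0.025,0,0,200,0,0,0,0.0083,0,0,200,0,0,0,0,0,0.008,200,0,0,0,0,0,0,200]

```text
time: 33.05
position: [538.5, 122.9, 80.4]
tool_rot: [-179.9, 0.1, 101.0]
contact_force: [-0.3, -1.2, -0.9]
grip_width: 50.2
gripper_force: 30.0
```

Emit:
carry_out:
  moves: [0,0,0,0,0,0.001,200,0,0,0,0,0,0,200,0,0,0,0,0,0,200,0,0,0,0,0,0,200]

```text
time: 33.45
position: [539.0, 124.5, 80.9]
tool_rot: [180.0, 0.0, 101.1]
contact_force: [-0.4, 0.7, 0.7]
grip_width: 49.9
gripper_force: 30.0
```

Emit:
carry_out:
  moves: [0,0,0,0,0,0.002,200,0,0,0,0,0,0.001,200,0,0,0,0,0,0,200]

```text
time: 33.75
position: [538.7, 124.8, 77.5]
tool_rot: [-180.0, 0.0, 101.1]
contact_force: [0.1, 0.4, -0.5]
grip_width: 50.2
gripper_force: 30.0
```

Emit:
carry_out:
  moves: [0,0,0,0,0,0.001,200,0,0,0,0,0,0,200]

```text
time: 33.95
position: [538.8, 124.9, 76.6]
tool_rot: [-180.0, 0.0, 101.1]
contact_force: [-0.4, -0.3, 0.4]
grip_width: 49.5
gripper_force: 30.0
```

Emit:
carry_out:
  moves: [0,0,0,0,0,0.001,200,0,0,0,0,0,0,200]

```text
time: 34.15
position: [538.8, 124.9, 75.6]
tool_rot: [-180.0, 0.0, 101.1]
contact_force: [-0.2, -0.1, -0.5]
grip_width: 49.6
gripper_force: 30.0
```

Emit:
carry_out:
  moves: [0,0,0,0,0,0.001,200,0,0,0,0,0,0,200]

```text
time: 34.35
position: [538.8, 124.9, 74.6]
tool_rot: [-180.0, 0.0, 101.1]
contact_force: [-0.0, -0.3, -0.4]
grip_width: 49.6
gripper_force: 30.0
```

Emit:
carry_out:
  moves: [0,0,0,0,0,0.001,200,0,0,0,0,0,0,200]

```text
time: 34.55
position: [538.7, 124.8, 73.6]
tool_rot: [-180.0, 0.0, 101.1]
contact_force: [-0.3, -0.5, -0.4]
grip_width: 50.1
gripper_force: 30.0
```

Emit:
carry_out:
  moves: [0,0,0,0,0,0.001,200,0,0,0,0,0,0,200]

```text
time: 34.75
position: [538.9, 124.9, 72.8]
tool_rot: [180.0, 0.0, 101.1]
contact_force: [-0.8, 0.1, 0.7]
grip_width: 50.2
gripper_force: 30.0
```

Emit:
carry_out:
  moves: [0,0,0,0,0,0.001,200,0,0,0,0,0,0,200]

```text
time: 34.95
position: [538.9, 124.9, 72.0]
tool_rot: [180.0, 0.0, 101.1]
contact_force: [-1.6, -0.5, 4.9]
grip_width: 50.0
gripper_force: 30.0
```

Emit:
carry_out:
  moves: [0,0,0,0,0,0.001,200,0,0,0,0,0,0,200]

```text
time: 35.15
position: [539.1, 124.9, 71.0]
tool_rot: [180.0, 0.0, 101.1]
contact_force: [-0.4, -0.3, 2.2]
grip_width: 49.6
gripper_force: 30.0
```

Emit:
carry_out:
  moves: [0,0,0,0,0,0.001,200,0,0,0,0,0,0.001,200,0,0,0,0,0,0,200]

```text
time: 35.45
position: [538.7, 124.7, 68.3]
tool_rot: [-180.0, -0.0, 101.1]
contact_force: [0.1, 0.7, 0.6]
grip_width: 50.0
gripper_force: 30.0
```

Emit:
carry_out:
  moves: [0,0,0,0,0,0.004,200,0,0,0,0,0,0.005,200,0,0,0,0,0,0.005,200,0,0,0,0,0,0.003,200,0,0,0,0,0,0,200]

```text
time: 35.95
position: [538.4, 124.7, 50.8]
tool_rot: [-179.9, -0.0, 101.1]
contact_force: [0.9, -0.4, -3.9]
grip_width: 49.8
gripper_force: 30.0
```

Emit:
carry_out:
  moves: [0,0,0,0,0,0.001,200,0,0,0,0,0,0.001,200,0,0,0,0,0,0,200]

```text
time: 36.25
position: [538.6, 124.8, 49.2]
tool_rot: [-180.0, -0.0, 101.1]
contact_force: [1.9, -0.6, -7.4]
grip_width: 49.7
gripper_force: 30.0
```

Emit:
carry_out:
  moves: [0,0,0,0,0,0.001,200,0,0,0,0,0,0,200]

```text
time: 36.45
position: [538.7, 124.8, 48.6]
tool_rot: [-180.0, 0.0, 101.1]
contact_force: [0.5, 0.2, -3.9]
grip_width: 49.8
gripper_force: 30.0
```

Emit:
carry_out:
  moves: [0,0,0,0,0,0.001,200,0,0,0,0,0,0,200]

```text
time: 36.65
position: [538.8, 125.0, 47.9]
tool_rot: [180.0, -0.0, 101.1]
contact_force: [0.4, 0.2, -0.4]
grip_width: 49.9
gripper_force: 30.0
```

Emit:
carry_out:
  moves: [0,0,0,0,0,0.001,200,0,0,0,0,0,0,200]

```text
time: 36.85
position: [538.9, 124.9, 46.8]
tool_rot: [180.0, 0.0, 101.1]
contact_force: [0.1, -0.0, -1.0]
grip_width: 50.1
gripper_force: 30.0
```

Emit:
carry_out:
  moves: [0,0,0,0,0,0.001,200,0,0,0,0,0,0,200]

```text
time: 37.05
position: [539.0, 124.9, 46.5]
tool_rot: [180.0, 0.0, 101.1]
contact_force: [-1.7, -0.8, 7.3]
grip_width: 50.4
gripper_force: 30.0
```

Home on the washer with 7 N at exactly the expected height. Press slightly more, release and rise.

Emit:
carry_out:
  moves: [0,0,0,0,0,0.0005,200,0,0,0,0,0,0,200,0,0,0,0,0,0,200]

```text
time: 37.35
position: [539.0, 125.0, 46.5]
tool_rot: [180.0, 0.0, 101.1]
contact_force: [-4.7, -0.8, 11.1]
grip_width: 49.9
gripper_force: 30.0
```

Emit:
carry_out:
  moves: [0,0,0,0,0,0,0,0,0,0,0,0,0,0,0,0,0,0,0,0,0,0,0,0,0,0,0,0,0,0,0,0,0,0,0]

```text
time: 37.85
position: [538.8, 124.8, 45.1]
tool_rot: [-180.0, -0.0, 101.1]
contact_force: [0.2, -0.5, -0.0]
grip_width: 86.0
gripper_force: 0.0
```

Emit:
carry_out:
  moves: [0,0,0,0,0,-0.01,0,0,0,0,0,0,-0.04,0,0,0,0,0,0,-0.045,0,0,0,0,0,0,-0.04,0,0,0,0,0,0,0,0]

```text
time: 38.35
position: [541.9, 126.3, 186.6]
tool_rot: [179.4, -0.0, 101.1]
contact_force: [0.3, -0.2, 0.0]
grip_width: 87.8
gripper_force: 0.0
```

Emit:
carry_out:
  moves: [0,0,0,0,0,0,0,0,0,0,0,0,0,0,0,0,0,0,0,0,0]

```text
time: 38.65
position: [538.1, 124.5, 179.0]
tool_rot: [-179.9, 0.0, 101.1]
contact_force: [1.0, -0.6, 1.1]
grip_width: 88.0
gripper_force: 0.0
```

```bash
python3 - <<'E'
from h import *
ring("bushing",88,(538,124))
c=env.read_camera("side");H,S,V=cv2.split(cv2.cvtColor(c["image"],cv2.COLOR_BGR2HSV))
m=((H>45)&(H<75)&(S>120)&(V>90)).astype(np.uint8)
for q in cv2.findContours(m,0,1)[0]:
    if cv2.contourArea(q)>40: print(cv2.boundingRect(q))
E
```

```text
bushing circ 537.0384521484375 126.93182373046875 25.84124755859375 ell (326.41192626953125, 191.36766052246094) (46.317928314208984, 47.169612884521484) [537.25747381 126.43975642  88.        ]
38.65 [538.05410069 124.54570751 179.01586659] [-1.79868773e+02  1.47605195e-03  1.01118403e+02]
(326, 333, 16, 19)
(274, 160, 16, 14)
```

The bushing measures as flat and centred on the axle, and the gripper is clear.

```bash
python3 -c "
from station import env
print(env.hand_in())"
```

```text
the job is handed in; nothing more can be done
None
```

I threaded the spacer, then the washer, then the bushing onto the axle, pressed each past the spring balls and released it, and handed the job in at about 39 s; the peak push I read was 11 N against the 45 N limit, and the hand-in gave no verdict.

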